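Move the red screwdriver from the tool stand to the test jig's cup

ROBOT

A 6-joint arm with a two-finger parallel gripper is mounted at the origin on the work surface. World frame = base frame: x ahead of the robot, y to its left, z up, the work surface at z = 0. Lengths are in m, angles in rad, forces in N, time in s.
With the tool pointing down it reaches from about 0.35 to 0.875 m from the base axis. Payload 4.2 kg.
Tool frame: the origin (TCP) lies on the centre line of the jaws, within the pads' length; the fingertips stand 25 mm ahead of it and the grasp point (between the pads) lies 6 mm ahead of it (arm.nose_length is the distance from the TCP to the fingertips, in m); z points along the fingers, x is the direction in which the jaws open and shut, and the axes are right-handed (so a half turn about z gives the same grasp; the last joint's range is limited). The gripper opens to 85 mm and grips with 20 to 120 N. Pads are 22 mm wide; open, the fingers measure 114 mm over their backs; the gripper's body (76 mm by 85 mm) begins 54 mm behind the grasp point. The pads swing forward as they close: fully open they stand 13 mm farther back than shut.
Start: joints at [1.412, 0.385, 0.008, 0, -1.194, -0.259], TCP at [0.254, 0.571, 0.218] pointing down, gripper open.
Joint ranges: [-3.14, 3.14], [-1.21, 2.06], [-1.07, 1.41], [-3.16, 2.05], [-2.99, -0.16], [-3.1, 3.1]. Speed limits (rad/s): [2.79, 2.79, 3.14, 3.14, 3.14, 3.14].

INTERFACE

Orientations are given as a 3x3 rotation matrix whose columns are the frame's x, y, z axes.
In Python, from plant import arm gives the robot as it stands. The module is installed in compiled form; this text tells all that it offers. Calls block until the motion is done:
- arm.move_to(position, orientation): joint-space move of the TCP to a pose.
- arm.move_l(position, rot=None, max_speed=0.15, max_force=None): straight line of the TCP; rot=None keeps the orientation; max_speed is the mean speed in m/s. With max_force (N) it stops when the force on the tool has changed by that much, and returns True; else False.
- arm.movej(angles): joint-space move.
- arm.release() and arm.close(grasp_force=None): open the fingers fully, or close them until they stop; grasp_force is the grip in N (None keeps the last).
- arm.wait(seconds).
- arm.inverse_kinematics(position, orientation): joint angles nearest the present ones, or None.
- arm.get_state(): the state.
- arm.camera(name): name is "scene" or "side" or "wrist"; returns a dict with "color" (400x640x3 uint8, red, green, blue), "range_z" (400x640 float32, m along the optical axis (not along the pixel's ray), 0 where there is no reading), "fx", "fy", "cx", "cy" (pixels), "eye" and "orientation" of the camera in the world. Camera axes: x right, y up, looking along -z (the intrinsics and any distortion apply to the point x, -y, -z); pixel columns grow to the right and rows downward; lengths in m; the calibration is good to about 2 mm. A picture is of the moment at which its call begins.
A pose or a line that the arm cannot do raises arm.Unreachable and nothing moves.
- arm.close_job(): hands the job in, once; it reports no verdict.
The state is a dict: "clock": time; "joint_positions": joint angles; "dq": joint speeds; "joint_efforts": joint torques, N m; "tool_pos": TCP position; "orientation": TCP orientation; "ft_force": force on the tool from outside, world axes, zero at the start; "ft_torque": the same for the moment, N m; "gripper_width": finger opening in m.
Only numpy, scipy, OpenCV 4.12 (cv2) and the standard library are available. Lean on these libraries where they do the work, as an engineer would, in place of code of your own. Each camera call takes 0.05 s, during which the arm holds its last target.

TASK

Pull the red-handled screwdriver straight up out of its tube in the tool stand and stand it, tip down, in the green cup on the watch test jig, lowering it to the bottom of the cup before you let go. Leave the blue and yellow screwdrivers in the stand.

Things in the scene. Friction and masses are not known exactly. Their poses are not given: they have to be found in the camera images.
- red_mid (a point): Red-handled screwdriver, about 60 g, 145 mm long, tip down in one of three black tubes of the tool stand. The point is on its axis half-way up (72 mm from either end); z runs from tip to handle end. Handle: 20 mm diameter cylinder from 17 mm below this point to 72 mm above it; thin 6 mm shaft below. The tube's rim (77 mm above the table) is 10 mm below this point. Fits loosely, leaning up to 5 degrees.
- blue_mid (a point): Blue-handled screwdriver, 145 mm long, the same shape as the red one; the point is half-way up it. It stands in another tube of the tool stand (fixed aluminium foot, three tubes of 33 mm outer diameter in a straight row, 75 mm apart; which tube holds which colour varies). Its top is 160 mm above the table. Leave it there.
- yellow_mid (a point): Yellow-handled screwdriver, 145 mm long, the same shape as the red one; the point is half-way up it. It stands in another tube of the tool stand (fixed aluminium foot, three tubes of 33 mm outer diameter in a straight row, 75 mm apart; which tube holds which colour varies). Its top is 160 mm above the table. Leave it there.
- cup_rim (a point): Centre of the mouth of the green cup fixed on the near left corner (seen from the robot) of the jig's aluminium plate; z up. 36 mm wide inside, 44 outside, 62 deep; rim 79 mm above the table. With its tip on the cup's floor the screwdriver's mid point is 10 mm above this point; released, it leans on the rim by up to 21 degrees. Jig fixed; its panel 195 mm beyond the cup is 107 mm high, the rest lower.

How it is judged:
On the way, in this order (a step that is already met when the one before it is completed fails the run):
1. the red screwdriver is held and its tip has been pulled clear above the tubes (height (world z) of red_mid above 0.155 m and contact force between the fingers and red above 0.5 N), for 0.1 s.
2. the red screwdriver, still held, is lowered into the green cup with its tip within 20 mm of the cup's floor (horizontal distance between red_mid and cup_rim below 0.022 m and z of red_mid in the frame of cup_rim below 0.03 m and contact force between the fingers and red above 0.5 N), for 0.1 s.
At the end, for the whole second after the job is handed in: The red screwdriver stands tip down on the floor of the green cup (mid point within 22 mm of the cup's axis and no more than 20 mm above its rim, leaning less than 25 degrees), released and at rest; the blue and yellow screwdrivers are within 20 mm of where they were (horizontal distance between red_mid and cup_rim below 0.022 m and z of red_mid in the frame of cup_rim below 0.02 m and angle between red_mid's own z axis and vertical below 0.44 rad and linear speed of red below 0.03 m/s and distance of each of blue_mid, yellow_mid from where it was at the start of the episode below 0.02 m); the robot touches nothing.
It fails at once if the blue screwdriver is pulled out of or knocked from its place (moved more than 30 mm) (distance of blue_mid from where it was at the start of the episode above 0.03 m).
It fails at once if the yellow screwdriver is pulled out of or knocked from its place (moved more than 30 mm) (distance of yellow_mid from where it was at the start of the episode above 0.03 m).
It also fails if it takes over 43 s, if anything falls off the work surface, if the arm or the gripper's body presses on something with over 40 N, if the wrist force passes 120 N, or if a joint passes its speed limit or range.

## Working session

There is one attempt and no reset: what is moved stays moved. The work goes in short steps, each a Python script; the robot and the scene stay as the last script left them, time stands still between calls to the robot, and variables do not carry over. Pictures are saved under pics/ and viewed, and the job is handed in when it is done.

```bash
mkdir -p pics; cat > h.py <<'E'
import numpy as np, cv2
from plant import arm
def snap(n,f):
    c=arm.camera(n); cv2.imwrite('pics/'+f,c['color'][:,:,::-1]); np.savez('pics/'+f[:-4]+'.npz',**{k:v for k,v in c.items()}); return c
def pts(c):
    v,u=np.mgrid[0:400,0:640]; z=c['range_z']
    P=np.stack([(u-c['cx'])/c['fx']*z,-(v-c['cy'])/c['fy']*z,-z],-1)
    return P@np.array(c['orientation']).T+np.array(c['eye'])
E
python3 - <<'E'
from h import *
for n in ("scene","side","wrist"):
    c=snap(n,n+'0.png'); print(n,[k for k in c],c['fx'],c['cx'],c['cy'],np.round(c['eye'],3),np.round(c['orientation'],3).tolist(), (c['range_z']>0).mean())
print(arm.get_state())
E
```

```text
scene ['color', 'range_z', 'fx', 'fy', 'cx', 'cy', 'eye', 'orientation'] 508.50284493355474 332.9078165247146 204.28501654532923 [1.076 0.07  0.874] [[0.119, -0.812, 0.571], [0.993, 0.104, -0.059], [-0.012, 0.574, 0.819]] 0.99604296875
side ['color', 'range_z', 'fx', 'fy', 'cx', 'cy', 'eye', 'orientation'] 382.0055070601841 312.80860382508416 194.68281205320173 [0.429 0.562 0.561] [[-0.975, 0.142, -0.171], [-0.223, -0.65, 0.726], [-0.008, 0.746, 0.666]] 0.9960390625
wrist ['color', 'range_z', 'fx', 'fy', 'cx', 'cy', 'eye', 'orientation'] 305.2288343951142 319.38492461969076 203.85242976180956 [0.313 0.545 0.373] [[-0.405, 0.883, 0.237], [-0.914, -0.392, -0.103], [0.002, -0.258, 0.966]] 0.99601171875
{'clock': 0.15, 'joint_positions': array([ 1.41159657e+00,  3.85412804e-01,  6.92283961e-03, -3.68277701e-04,
       -1.19402562e+00, -2.58561086e-01]), 'dq': array([ 1.52924525e-03, -2.01995217e-03,  3.84911459e-03,  1.50060577e-03,
       -6.20307212e-04, -9.66542055e-06]), 'joint_efforts': array([ 3.79883923e-04, -3.92677689e+01,  1.88580644e+01,  4.18866411e+00,
       -3.41084895e-03,  3.03686303e-07]), 'tool_pos': array([0.25338672, 0.57080815, 0.21674403]), 'orientation': array([[-4.05838461e-01, -9.13944621e-01, -6.10662770e-04],
       [-9.13943150e-01,  4.05838906e-01, -1.64320859e-03],
       [ 1.74963237e-03, -1.08766191e-04, -9.99998463e-01]]), 'ft_force': array([-0.45272889,  0.14176429,  0.16784888]), 'ft_torque': array([ 0.05402427,  0.02541501, -0.01287654]), 'gripper_width': 0.0856171389928983}
```

View pics/scene0.png

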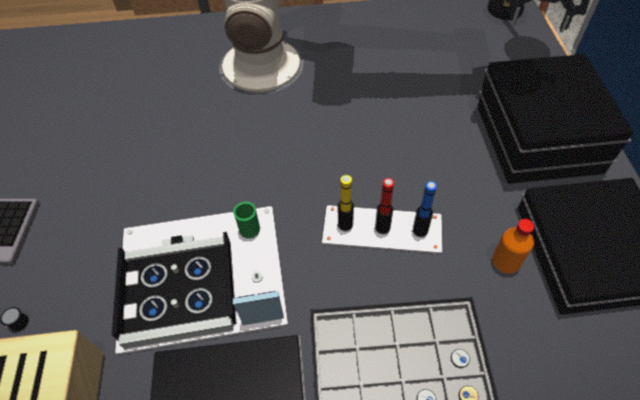

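View pics/side0.png

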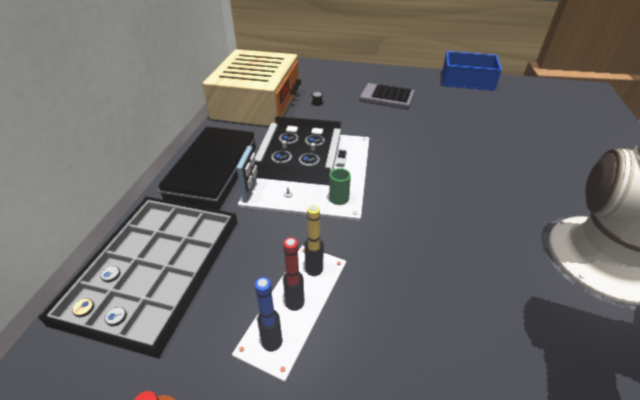

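View pics/wrist0.png

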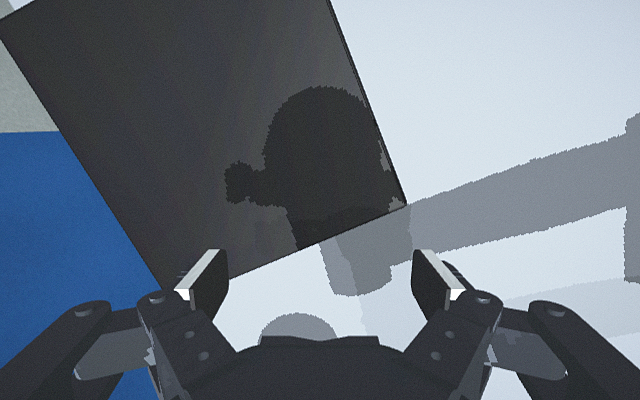

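The scene view shows the yellow, red and blue handle tops at about (346,180), (388,183) and (430,187), and the green cup at (246,215). Red is in the middle tube. Next I'll measure with colour masks and depth in both views.

```bash
cat >> h.py <<'E'
def masks(c):
    h=cv2.cvtColor(c['color'],cv2.COLOR_RGB2HSV); H,S,V=[h[...,i].astype(int) for i in range(3)]
    return dict(red=((H<6)|(H>172))&(S>130)&(V>50),yellow=(H>20)&(H<34)&(S>130)&(V>60),blue=(H>105)&(H<125)&(S>130)&(V>60),green=(H>55)&(H<85)&(S>100)&(V>30))
def proj(c,X):
    p=(np.asarray(X)-np.array(c['eye']))@np.array(c['orientation'])
    return np.stack([c['cx']+c['fx']*p[...,0]/-p[...,2],c['cy']+c['fy']*p[...,1]/p[...,2]],-1)
def comp(m,near=None):
    n,l,s,ce=cv2.connectedComponentsWithStats(m.astype(np.uint8))
    return [(l==i,s[i],ce[i]) for i in range(1,n) if s[i][4]>60]
E
python3 - <<'E'
from h import *
np.set_printoptions(precision=4,suppress=True)
for n in ("scene","side"):
    c=np.load(f'pics/{n}0.npz'); P=pts(c)
    for k,m in masks(c).items():
        for mm,s,ce in comp(m&(P[...,0]>0.3)&(P[...,0]<0.9)&(P[...,1]>-0.3)&(P[...,1]<0.4)&(P[...,2]>-.01)&(P[...,2]<.2)):
            Q=P[mm]; print(n,k,s,ce,np.median(Q,0),Q[:,2].min(),Q[:,2].max())
            if k!='green':
                for lo,hi in ((.08,.1),(.1,.12),(.12,.14),(.14,.155),(.156,.17)):
                    q=Q[(Q[:,2]>lo)&(Q[:,2]<hi)]
                    if len(q)>5: print('   ',lo,len(q),q.mean(0))
            else:
                q=Q[Q[:,2]>.072]; print(len(q),q.min(0),q.max(0))
    # white heads
E
```

```text
scene red [379 179  15  36 302] [386.106  197.7483] [0.5499 0.2211 0.1217] -0.002215659705880668 0.16264905842468758
    0.08 51 [0.5499 0.221  0.0885]
    0.1 58 [0.5498 0.2214 0.1104]
    0.12 64 [0.5496 0.2214 0.1301]
    0.14 44 [0.5502 0.2215 0.148 ]
    0.156 45 [0.5465 0.222  0.1594]
scene yellow [340 176  12  36 319] [345.4671 194.837 ] [0.5335 0.1487 0.1207] -0.0017749344204555095 0.16290958949129686
    0.08 55 [0.5332 0.1488 0.0889]
    0.1 61 [0.5332 0.1495 0.11  ]
    0.12 66 [0.5333 0.1497 0.1302]
    0.14 45 [0.5339 0.149  0.1481]
    0.156 46 [0.5299 0.1485 0.1594]
scene blue [425 182  12  12  79] [429.7215 188.6329] [0.5644 0.2934 0.1577] -0.001154988969946591 0.16207446808902548
    0.14 23 [0.5654 0.2933 0.1514]
    0.156 50 [0.5622 0.2942 0.1592]
scene blue [422 194  12  15 129] [427.0233 201.124 ] [0.5664 0.293  0.1235] 0.10008009338645973 0.144143913412616
    0.1 53 [0.5658 0.2938 0.1103]
    0.12 63 [0.5659 0.2935 0.1297]
    0.14 13 [0.5667 0.2946 0.142 ]
scene blue [419 209  11   9  74] [424.0405 213.2027] [0.5663 0.2927 0.0825] 0.053112054025192035 0.0990335113816192
    0.08 49 [0.5658 0.293  0.0879]
scene green [233 202  26  35 655] [246.2748 218.5359] [ 0.5255 -0.0409  0.0596] -0.0027864458260543623 0.08306131940510175
183 [ 0.4921 -0.0627  0.0722] [ 0.5366 -0.0212  0.0831]
side red [284 240  14  10  67] [290.3134 245.6567] [0.5388 0.2328 0.1578] -0.0016314410784044053 0.16006899371063465
    0.156 52 [0.5398 0.2309 0.1582]
side blue [255 277  16  18 118] [262.9661 287.    ] [0.5544 0.3055 0.1577] -0.002165726544819946 0.16035624032535978
    0.14 28 [0.5535 0.3068 0.1521]
    0.156 79 [0.5561 0.3024 0.1584]
```

```bash
cat > fit.py <<'E'
from h import *
from scipy.optimize import least_squares
np.set_printoptions(precision=4,suppress=True)
C=[np.load(f'pics/{n}0.npz') for n in ("scene","side")]
PP=[pts(c) for c in C]
def cyl(x,y,lo,hi,r,names,rr=.03,zref=.087,tilt=True):
    Q=[]
    for i in names:
        P=PP[i]; m=(P[...,2]>lo)&(P[...,2]<hi)&(np.hypot(P[...,0]-x,P[...,1]-y)<rr); Q.append(P[m])
    Q=np.concatenate(Q)
    def f(p):
        z=Q[:,2]-zref; return np.hypot(Q[:,0]-p[0]-p[2]*z*tilt,Q[:,1]-p[1]-p[3]*z*tilt)-r
    s=least_squares(f,[x,y,0,0],loss='soft_l1',f_scale=.001)
    return len(Q),s.x,np.sqrt(np.mean(s.fun**2)),np.median(f(s.x))
for n,x,y in (('yellow',.527,.149),('red',.542,.222),('blue',.558,.294)):
    for v in ([0],[1],[0,1]): print(n,v,*cyl(x,y,.083,.15,.010,v))
    print(' tube',*cyl(x,y,.01,.07,.0165,[0,1],tilt=False))
for v in ([0],[1],[0,1]):print('cup',v,*cyl(.512,-.041,.02,.075,.022,v,rr=.026,tilt=False))
E
python3 fit.py
```

```text
yellow [0] 232 [ 0.5251  0.1499  0.0042 -0.0016] 0.0007880765923413619 -9.037592113096682e-05
yellow [1] 367 [ 0.5257  0.1524 -0.0059 -0.0006] 0.0006068319089803769 -7.600194999604452e-05
yellow [0, 1] 599 [ 0.5255  0.1518 -0.0003  0.0003] 0.0010556328498908167 0.00031696816407009165
 tube 930 [0.5257 0.1517 0.     0.    ] 0.004679165992620694 0.0005018395212995647
red [0] 231 [ 0.5417  0.2231 -0.0016 -0.0002] 0.0007330511146939518 -8.469825918600536e-05
red [1] 393 [ 0.5417  0.2256  0.0002 -0.0016] 0.0005243672233156742 -5.2045911877228804e-05
red [0, 1] 624 [ 0.5418  0.2251 -0.0016 -0.0022] 0.0009906710261797147 0.0003237622926532827
 tube 966 [0.5419 0.225  0.     0.    ] 0.004494676172587667 0.000568369735236534
blue [0] 233 [0.5578 0.2965 0.0022 0.0018] 0.0007807288160342526 -3.7303115708191975e-05
blue [1] 432 [ 0.5579  0.2988  0.0011 -0.0007] 0.00045112421574508956 -4.650872388898934e-05
blue [0, 1] 665 [ 0.5579  0.2984  0.0022 -0.0001] 0.000945264985813436 0.00033003027078960454
 tube 1062 [0.558  0.2981 0.     0.    ] 0.004883651820655208 0.0007303308746135304
cup [0] 546 [ 0.5148 -0.0422  0.      0.    ] 0.0023862485850771665 -0.00162089035904572
cup [1] 559 [ 0.5144 -0.0392  0.      0.    ] 0.0021662442537280827 -0.0007546372796398762
cup [0, 1] 1105 [ 0.5146 -0.0397  0.      0.    ] 0.0024618773370330897 -0.0011395042208265753
```

Red's axis is at about (0.542, 0.2245) and vertical, and the cup is at about (0.5146, -0.041). The two views differ by about 2.5 mm in y. I'll take a pre-grasp pose above red with the jaws opening across the row, and check it with the wrist camera.

```bash
cat >> h.py <<'E'
d=np.array([.0324,.1466]); d/=np.linalg.norm(d)
X=np.array([d[1],-d[0],0]); 
def Rx(X): Z=np.array([0,0,-1.]); return np.stack([X,np.cross(Z,X),Z],1)
RED=np.array([.5418,.2245]); CUP=np.array([.5146,-.0408])
E
python3 - <<'E'
from h import *
np.set_printoptions(precision=4,suppress=True)
for s in (1,-1):
    for p in ((*RED,.30),(*RED,.131),(*CUP,.30),(*CUP,.133)):
        print(s,arm.inverse_kinematics(np.array(p),Rx(s*X)))
E
```

```text
1 [ 0.6688  0.274   0.0517  0.     -1.3484  2.2553]
1 [ 0.6688  0.3946 -0.2097  0.     -0.9664  2.2553]
1 [ 0.2356  0.1477 -0.1112  0.     -1.312   2.6885]
1 [ 0.2356  0.2829 -0.3772  0.     -0.9107  2.6885]
-1 [ 0.6688  0.274   0.0517  0.     -1.3484 -0.8863]
-1 [ 0.6688  0.3946 -0.2097  0.     -0.9664 -0.8863]
-1 [ 0.2356  0.1477 -0.1112  0.     -1.312  -0.4531]
-1 [ 0.2356  0.2829 -0.3772  0.     -0.9107 -0.4531]
```

```bash
python3 - <<'E'
from h import *
np.set_printoptions(precision=4,suppress=True)
R=Rx(-X)
arm.move_l(arm.get_state()['tool_pos']+[0,0,.08])
arm.move_to(np.array([*RED,.30]),R)
c=snap('wrist','w1.png'); s=arm.get_state(); print(s['clock'],s['tool_pos'],s['ft_force'])
for p in ((*RED,.160),): print(proj(c,np.array(p)))
E
```

```text
2.525 [0.5415 0.2255 0.2999] [0.0536 0.7731 0.6621]
[318.5898 189.2286]
```

View pics/w1.png

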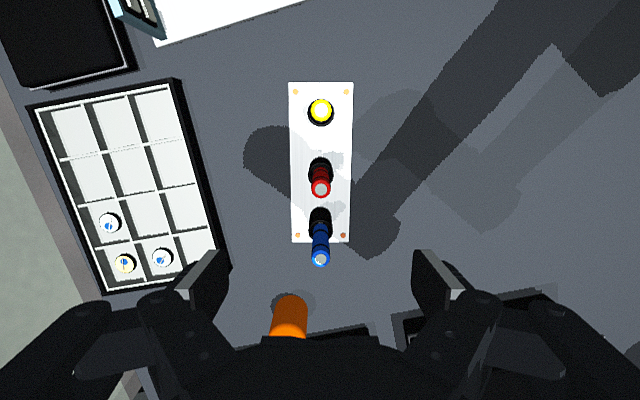

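The wrist view has red's top at about (320,188), against a predicted (318.6,189.2), so they agree within about 1.5 mm. Now I'll descend and grasp.

```bash
python3 - <<'E'
from h import *
np.set_printoptions(precision=4,suppress=True)
print(arm.move_l(np.array([*RED,.131]),rot=Rx(-X),max_speed=.08,max_force=8))
s=arm.get_state(); print(s['clock'],s['tool_pos'],s['ft_force'])
if s['tool_pos'][2]<.135:
    arm.close(40); s=arm.get_state(); print(s['clock'],s['tool_pos'],s['ft_force'],s['gripper_width'])
    snap('side','s2.png')
E
```

```text
False
4.7917 [0.542  0.2246 0.1314] [0.234  0.2263 0.1394]
5.4083 [0.5419 0.2245 0.1312] [-0.4574  0.815   1.1779] 0.01785821552465813
```

View pics/s2.png

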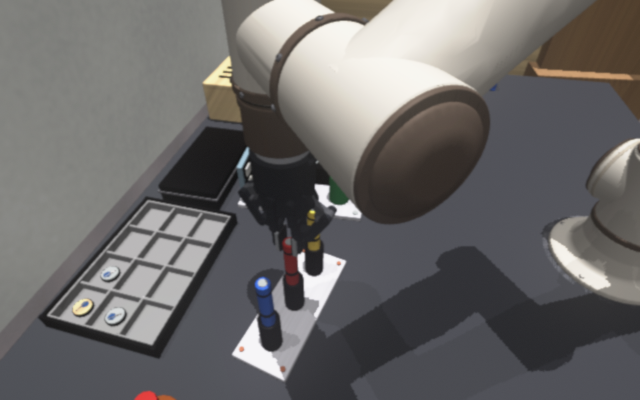

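The side view shows the fingers closed on the red handle at about (290,245), with blue and yellow undisturbed. The gripper width is 17.9 mm, which fits a 20 mm handle. Lifting next.

```bash
python3 - <<'E'
from h import *
np.set_printoptions(precision=4,suppress=True)
arm.move_l(np.array([*RED,.306]),max_speed=.1)
s=arm.get_state(); print(s['clock'],s['tool_pos'],s['ft_force'],s['gripper_width'])
arm.wait(.2); snap('side','s3.png'); snap('scene','c3.png')
E
```

```text
7.3583 [0.5416 0.2244 0.3053] [-0.7855 -0.1283 -1.0607] 0.01825951789914737
```

View pics/s3.png

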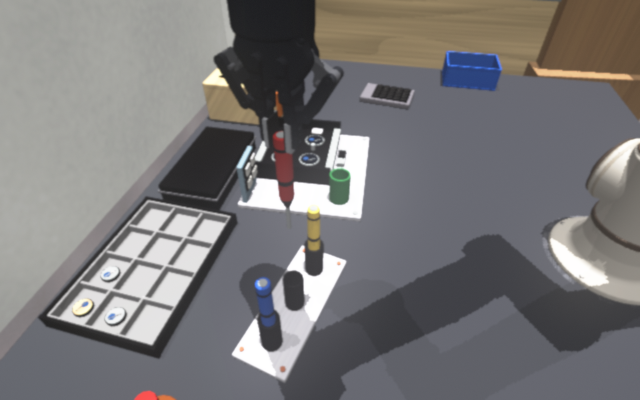

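View pics/c3.png

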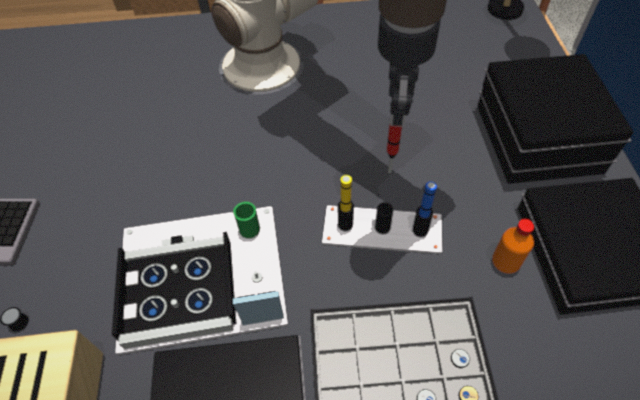

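Red is held and clear of its tube: tip at about (290,225) in the side view and (390,172) in the scene view. Next I'll check its tilt in the jaws before moving to the cup.

```bash
python3 - <<'E'
from h import *
from scipy.optimize import least_squares
np.set_printoptions(precision=4,suppress=True)
Q={}
for n in ('c3','s3'):
    c=np.load(f'pics/{n}.npz');P=pts(c)
    m=masks(c)['red']|((c['color'][...,0]>60)&(c['color'][...,1]<50)&(c['color'][...,2]<60))
    m&=(np.hypot(P[...,0]-.5416,P[...,1]-.2244)<.05)&(P[...,2]>.2)&(P[...,2]<.32)
    Q[n]=P[m]; print(n,m.sum(),P[m][:,2].min(),P[m][:,2].max())
for nm in (['c3'],['s3'],['c3','s3']):
    q=np.concatenate([Q[i] for i in nm]); q=q[(q[:,2]>.245)&(q[:,2]<.30)]
    f=lambda p:np.hypot(q[:,0]-p[0]-p[2]*(q[:,2]-.26),q[:,1]-p[1]-p[3]*(q[:,2]-.26))-.01
    s=least_squares(f,[.5416,.2244,0,0],loss='soft_l1',f_scale=.001); print(nm,len(q),s.x,np.std(s.fun))
E
```

```text
c3 310 0.24577301390046802 0.3194116946615536
s3 82 0.30089229707355075 0.31994233847771925
['c3'] 240 [ 0.5424  0.223   0.0133 -0.0029] 0.0007578844312738808
['s3'] 0 [0.5416 0.2244 0.     0.    ] nan
['c3', 's3'] 240 [ 0.5424  0.223   0.0133 -0.0029] 0.0007578844312738808
  ret = _var(a, axis=axis, dtype=dtype, out=out, ddof=ddof,
  arrmean = um.true_divide(arrmean, div, out=arrmean,
  ret = ret.dtype.type(ret / rcount)
```

```bash
python3 - <<'E'
from h import *
np.set_printoptions(precision=4,suppress=True)
arm.move_l(np.array([*CUP,.306]),max_speed=.12)
arm.move_l(np.array([*CUP,.215]),max_speed=.1)
s=arm.get_state(); print(s['clock'],s['tool_pos'],s['ft_force'],s['gripper_width'])
arm.wait(.2); snap('side','s4.png'); snap('scene','c4.png')
a=cv2.imread('pics/s4.png')[80:280,220:440];b=cv2.imread('pics/c4.png')[60:260,150:370]
cv2.imwrite('pics/z4.png',cv2.resize(np.hstack([a,b]),None,fx=1.8,fy=1.8))
E
```

```text
11.0917 [ 0.5152 -0.0407  0.2157] [-0.2006  0.0383  0.319 ] 0.01785582759698079
```

View pics/z4.png

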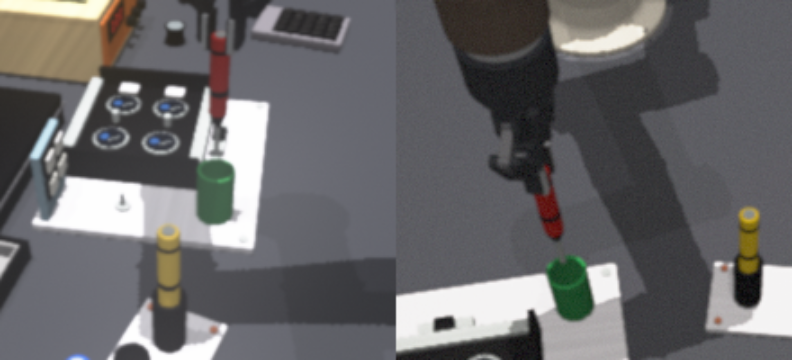

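The tip is centred over the cup mouth in both views: shaft and cup are both at crop column about 215 in the side half and about 567 in the scene half. Now I'll lower to the floor with a force guard.

```bash
python3 - <<'E'
from h import *
np.set_printoptions(precision=4,suppress=True)
print(arm.move_l(np.array([*CUP,.150]),max_speed=.06,max_force=8))
s=arm.get_state(); print(s['clock'],s['tool_pos'],s['ft_force'],s['gripper_width'])
print(arm.move_l(np.array([*CUP,.130]),max_speed=.02,max_force=5))
s=arm.get_state(); print(s['clock'],s['tool_pos'],s['ft_force'],s['gripper_width'])
arm.wait(.3);s=arm.get_state(); print(s['clock'],s['tool_pos'],s['ft_force'],s['gripper_width'])
snap('side','s5.png'); snap('scene','c5.png')
a=cv2.imread('pics/s5.png')[80:280,220:440];b=cv2.imread('pics/c5.png')[60:260,150:370]
cv2.imwrite('pics/z5.png',cv2.resize(np.hstack([a,b]),None,fx=1.8,fy=1.8))
E
```

```text
False
12.625 [ 0.515  -0.0408  0.1505] [-0.0483  0.2864 -0.7312] 0.01851119653802248
True
13.425 [ 0.5147 -0.0409  0.1331] [-0.7141  0.2424  4.6155] 0.0179198645427838
13.725 [ 0.5146 -0.0409  0.133 ] [0.6732 0.2353 5.2705] 0.017936765192670096
```

View pics/z5.png

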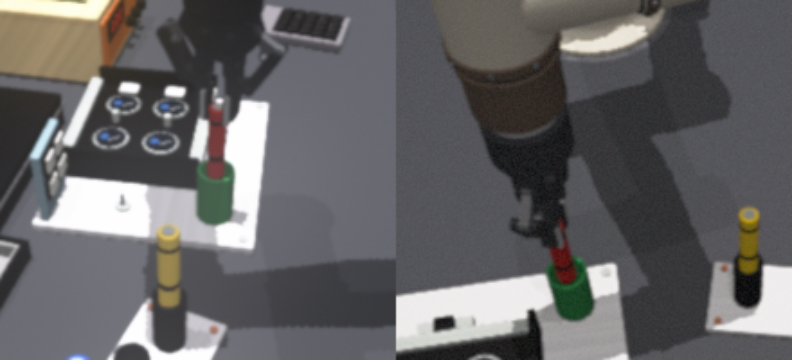

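The tip met the floor at TCP z = 0.133, exactly as predicted, with a 5 N reaction, and the handle is inside the cup in both views. Releasing and checking before retreating.

```bash
python3 - <<'E'
from h import *
np.set_printoptions(precision=4,suppress=True)
arm.release(); arm.wait(.5)
s=arm.get_state(); print(s['clock'],s['tool_pos'],s['ft_force'],s['gripper_width'])
snap('side','s6.png'); snap('scene','c6.png')
a=cv2.imread('pics/s6.png')[80:280,220:440];b=cv2.imread('pics/c6.png')[60:260,150:370]
cv2.imwrite('pics/z6.png',cv2.resize(np.hstack([a,b]),None,fx=1.8,fy=1.8))
snap('wrist','w6.png')
E
```

```text
14.9833 [ 0.5138 -0.0409  0.1322] [1.0056 0.2494 0.1921] 0.08563613002056708
```

View pics/z6.png

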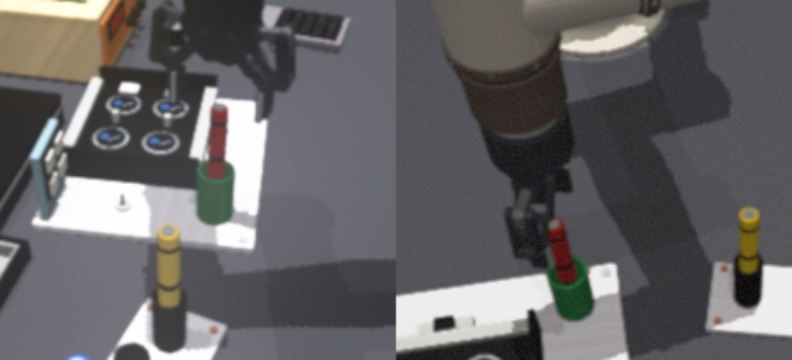

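View pics/w6.png

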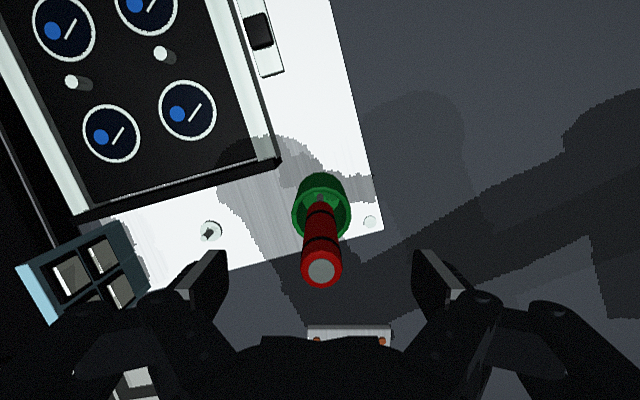

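The screwdriver stands almost upright in the cup between the open jaws. Its top is at (321,268) in the wrist view, well clear of both pads. I'll retreat straight up and verify.

```bash
python3 - <<'E'
from h import *
from scipy.optimize import least_squares
np.set_printoptions(precision=4,suppress=True)
p=arm.get_state()['tool_pos']
arm.move_l(p+[0,0,.18],max_speed=.1); arm.wait(1.5)
c0=snap('scene','c7.png'); c1=snap('side','s7.png')
a=cv2.imread('pics/s7.png')[80:360,200:440];b=cv2.imread('pics/c7.png')[20:300,200:440]
cv2.imwrite('pics/z7.png',cv2.resize(np.hstack([a,b]),None,fx=1.6,fy=1.6))
s=arm.get_state(); print(s['clock'],s['tool_pos'],s['ft_force'],s['gripper_width'])
PP=[pts(c0),pts(c1)]
for n,x,y,lo in (('red',*CUP,.09),('yellow',.5255,.1512,.083),('blue',.5579,.2975,.083)):
    for v in ([0],[1],[0,1]):
        q=np.concatenate([PP[i][(np.hypot(PP[i][...,0]-x,PP[i][...,1]-y)<.04)&(PP[i][...,2]>lo)&(PP[i][...,2]<.15)] for i in v])
        f=lambda p:np.hypot(q[:,0]-p[0]-p[2]*(q[:,2]-.089),q[:,1]-p[1]-p[3]*(q[:,2]-.089))-.01
        r=least_squares(f,[x,y,0,0],loss='soft_l1',f_scale=.001); print(n,v,len(q),r.x,np.std(r.fun))
    print('  top z',[P[(np.hypot(P[...,0]-x,P[...,1]-y)<.05)&(P[...,2]<.2)][:,2].max() for P in PP])
E
```

```text
18.6833 [ 0.5138 -0.0409  0.3122] [ 0.591 -0.065  1.025] 0.08564318997120951
red [0] 213 [ 0.5141 -0.0424  0.0033  0.003 ] 0.0008216101160804655
red [1] 255 [ 0.515  -0.04   -0.0016  0.0065] 0.0007796784101229403
red [0, 1] 468 [ 0.5144 -0.0406  0.0018  0.0048] 0.0011658498910598154
  top z [np.float64(0.16561658237974175), np.float64(0.16312971068343607)]
yellow [0] 229 [0.5252 0.1497 0.0003 0.0036] 0.0007612732375249465
yellow [1] 369 [ 0.5256  0.1524 -0.0005 -0.0012] 0.0005874447204379285
yellow [0, 1] 598 [ 0.5255  0.1518 -0.0015  0.0006] 0.001014948718442604
  top z [np.float64(0.16499392729547147), np.float64(0.1621197728885138)]
blue [0] 238 [ 0.5581  0.2961 -0.0057  0.002 ] 0.0008086294741152093
blue [1] 428 [ 0.5579  0.2988 -0.0007 -0.    ] 0.0004513678204860819
blue [0, 1] 666 [ 0.5581  0.2983 -0.0029  0.0016] 0.00093961466803801
  top z [np.float64(0.163557167120972), np.float64(0.16124763696848066)]
```

View pics/z7.png

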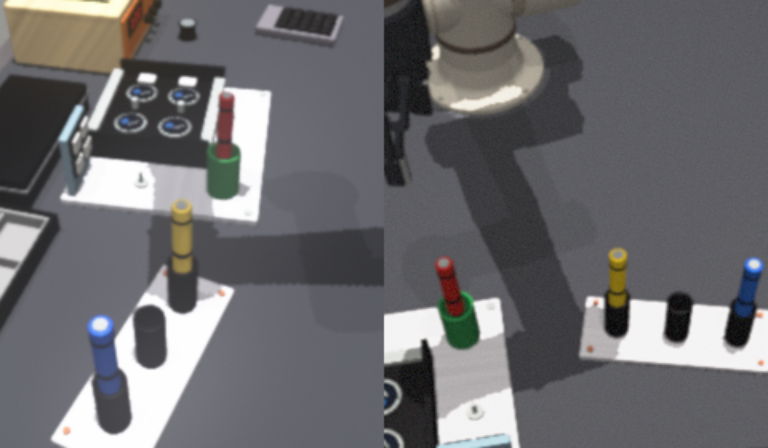

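Red stands upright in the cup, at rest and within 1 mm of the measured cup centre. The other two have not moved.

```bash
python3 -c "
from h import *
arm.close_job()"
```

```text
the job is handed in; nothing more can be done
```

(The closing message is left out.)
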